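# Line up the timber stub columns by height for the buckling tests

### The arm

A 6-joint arm with a two-finger parallel gripper is mounted at the origin on the work surface. World frame = base frame: x ahead of the robot, y to its left, z up, the work surface at z = 0. Lengths are in m, angles in rad, forces in N, time in s.
With the tool pointing down it reaches from about 0.35 to 0.775 m from the base axis. Payload 7.3 kg.
Tool frame: the origin (TCP) lies on the centre line of the jaws, within the pads' length; the fingertips stand 17 mm ahead of it and the grasp point (between the pads) lies 2 mm behind it (robot.tcp_to_tips is the distance from the TCP to the fingertips, in m); z points along the fingers, y is the line along which they close (so a half turn about z gives the same grasp; the last joint's range is limited). The gripper opens to 92 mm and grips with 3 to 60 N. Pads are 19 mm wide; open, the fingers measure 130 mm over their backs; the gripper's body (75 mm by 190 mm) begins 47 mm behind the grasp point.
Start: joints at [-1.467, 0.342, 1.524, -0, 1.275, -0.146], TCP at [0.13, -0.509, 0.244] pointing down, gripper open.
Joint ranges: [-2.53, 2.53], [-0.77, 2.02], [0.04, 2.7], [-1, 4.14], [0.28, 2.66], [-3.11, 3.11]. Speed limits (rad/s): [2.57, 2.57, 3.14, 3.14, 3.14, 3.14].

### API

Orientations are given as [roll, pitch, yaw] about the fixed x, y, z axes, in that order (R = Rz(yaw) Ry(pitch) Rx(roll)).
In Python, from cell import robot gives the robot as it stands. The module is installed in compiled form; this text tells all that it offers.
- The arm moves only by the tool carry_out, never from a script. Its argument "commands" is a list of rows, each a list of 3 entries, a list of its own where there are three numbers: the shift along the tool's x, y, z in m, then the turn about the tool's z in rad, then the opening, from 0 (shut) to 1 (fully open). In form: [[[dx, dy, dz], yaw, claw], ...]. A call has 1 to 20 rows; each row shifts and turns the commanded pose from where the row before left it, along the tool's axes as they then stand; what a row does not reach is not made up. A row lasts 1/8 s, in which the tool goes at most 62.5 mm and 10.7 degrees, less where a joint would pass 70% of its speed; a pose out of reach is approached as far as the arm can. A call is refused whole if a number of a shift passes 0.0625 or a number of a turn 0.188, either way. A call with a gripper value outside its range is refused whole. The fingers move at their own pace and stop on an object; "newtons" is the grip in N (left out, the last holds). Time passes only in rows, so rows that do not move let the fingers close. It gives the time, the measured TCP pose, the force, the opening and the grip force at its end, in the units of the state.
- robot.observe(): the state, without advancing time (a new reading comes with each control period).
- robot.read_camera(name): name is "scene" or "top" or "wrist"; returns a dict with "pixels" (420x560x3 uint8, red, green, blue), "fx", "fy", "cx", "cy" (pixels), "k1" (the pictures are not rectified: a ray, as slopes to the right and down, at radius r is drawn at 1 + k1 r^2 times it, then the intrinsics apply), "view" (4x4, takes a point from world to camera coordinates); the wrist camera has in their place "T_tool_cam" (4x4, takes a point from camera to tool coordinates, whose origin is the TCP and whose axes are the flange's). Camera axes: x right, y up, looking along -z (the intrinsics and any distortion apply to the point x, -y, -z); pixel columns grow to the right and rows downward; lengths in m; the calibration is good to about 2 mm. A picture is of the moment at which its call begins: read the wrist's pose just before it. There is no depth.
- robot.hand_in(): hands the job in; it is judged then, once.
Trained networks look in a picture, given as the dict that the camera call returned (one of the last four; its "shot" number tells which), for a name from the list of things; names that differ only in an ending like _2 or _b are one class to them, and where a whole thing is asked for, a point or a joint stands for the part that bears it (a point fixed in the world has none). Each returns a list of dicts, best first, with "p" (0 to 1); they miss things now and then, are a little off and sometimes report something else, mostly with a low value. They report only what shows in the picture. A call takes as long as a camera call. They do not tell look-alikes from the thing itself.
- robot.find_in(picture, name): "at" ([column, row] in pixels, amid what is visible of it).
- robot.tip_of(picture, name): "at" ([column, row] in pixels: a listed point, or the origin of a listed thing).
The state is a dict: "time": time; "qpos": joint angles; "qvel": joint speeds; "joint_efforts": joint torques, N m; "tool_pos": TCP position; "tool_rot": TCP orientation; "contact_force": force on the tool from outside, world axes, zero at the start; "torque": the same for the moment, N m; "opening": finger opening in m; "grip_force": force on a finger pad.
Only numpy, scipy, OpenCV 4.12 (cv2) and the standard library are available. Lean on these libraries where they do the work, as an engineer would, in place of code of your own. Each camera call takes 0.05 s, during which the arm holds its last target. There are 200 camera calls.

### The job

Get the four timber columns ready for the compression machine: stand them upright on the black pads of the plywood board, one to a pad, in order of height with the shortest next to the upright steel bracket and the tallest at the far end. Each should stand centred on its pad with its sides square to the row. Do not knock any column over, and leave the moisture meter where it is.

Things in the scene. Friction and masses are not known exactly. Their poses are not given: they have to be found in the camera images.
- column1: the shortest of the four loose timber stub columns: pale softwood prism, 40 x 40 mm square section, 60 mm high, standing upright on the green bench, about 30 to 120 g. All four columns look alike but for their heights (60, 82, 104, 126 mm). Origin: centre of the underside; z up along the column, x and y square to its side faces.
- column2: the second shortest of the four loose timber stub columns: pale softwood prism, 40 x 40 mm square section, 82 mm high, standing upright on the green bench, about 30 to 120 g. All four columns look alike but for their heights (60, 82, 104, 126 mm). Origin: centre of the underside; z up along the column, x and y square to its side faces.
- column3: the second tallest of the four loose timber stub columns: pale softwood prism, 40 x 40 mm square section, 104 mm high, standing upright on the green bench, about 30 to 120 g. All four columns look alike but for their heights (60, 82, 104, 126 mm). Origin: centre of the underside; z up along the column, x and y square to its side faces.
- column4: the tallest of the four loose timber stub columns: pale softwood prism, 40 x 40 mm square section, 126 mm high, standing upright on the green bench, about 30 to 120 g. All four columns look alike but for their heights (60, 82, 104, 126 mm). Origin: centre of the underside; z up along the column, x and y square to its side faces.
- pad1: one of the four identical black rubber pads, 64 x 64 x 3 mm, fixed in a straight row on the plywood board (the board is 12 mm thick, 110 mm wide, 440 mm long); neighbouring pad centres are 85 mm apart, and pad1, pad2, pad3, pad4 follow one another along +y of the pad. Origin: centre of the pad's underside, 12 mm above the bench; the surface on which a column stands is 3 mm above the origin (15 mm above the bench). y runs along the row, x across it, z up.
- pad2: one of the four identical black rubber pads, 64 x 64 x 3 mm, fixed in a straight row on the plywood board (the board is 12 mm thick, 110 mm wide, 440 mm long); neighbouring pad centres are 85 mm apart, and pad1, pad2, pad3, pad4 follow one another along +y of the pad. Origin: centre of the pad's underside, 12 mm above the bench; the surface on which a column stands is 3 mm above the origin (15 mm above the bench). y runs along the row, x across it, z up.
- pad3: one of the four identical black rubber pads, 64 x 64 x 3 mm, fixed in a straight row on the plywood board (the board is 12 mm thick, 110 mm wide, 440 mm long); neighbouring pad centres are 85 mm apart, and pad1, pad2, pad3, pad4 follow one another along +y of the pad. Origin: centre of the pad's underside, 12 mm above the bench; the surface on which a column stands is 3 mm above the origin (15 mm above the bench). y runs along the row, x across it, z up.
- pad4: one of the four identical black rubber pads, 64 x 64 x 3 mm, fixed in a straight row on the plywood board (the board is 12 mm thick, 110 mm wide, 440 mm long); neighbouring pad centres are 85 mm apart, and pad1, pad2, pad3, pad4 follow one another along +y of the pad. Origin: centre of the pad's underside, 12 mm above the bench; the surface on which a column stands is 3 mm above the origin (15 mm above the bench). y runs along the row, x across it, z up.
- bracket: the steel end bracket, fixed upright on the board beyond one end of the row of pads: an upright plate 60 mm across the row, 5 mm thick, 70 mm high, on a 30 mm wide foot. It stands either 70 mm beyond pad1's centre or 70 mm beyond pad4's centre, differently from start to start; the other end has only a low wooden batten, 14 mm high. Origin: centre of its underside, on the board's top (12 mm above the bench).
- meter: the wood moisture meter, a bystander: black hand-held box 120 x 50 x 28 mm with an orange head and two pins at its +x end, lying flat on the bench near the columns; loose, 0.2 kg. Origin: centre of the underside.
There are look-alikes about, which are no part of the job. Leave any pink look-alike of the column1 alone.

How it is judged:
At the end, for the whole second after the job is handed in: In order of height from the steel bracket, shortest beside it, one column to a pad: centre within 12 mm of the pad's, underside on the pad (3 mm), upright within 0.1 rad, sides parallel to the pad's edges within 0.26 rad (any quarter turn), at rest (((horizontal distance between bracket and pad1 below 0.15 m and horizontal distance between column1 and pad1 below 0.012 m and z of column1 in the frame of pad1 between 0 and 0.006 m and angle between each of column1, column2, column3, column4's own z axis and vertical below 0.1 rad and (angle between the x axis of column1 and the x axis of pad1, either way round below 0.26 rad or angle between the x axis of column1 and the y axis of pad1, either way round below 0.26 rad) and horizontal distance between column2 and pad2 below 0.012 m and z of column2 in the frame of pad2 between 0 and 0.006 m and (angle between the x axis of column2 and the x axis of pad2, either way round below 0.26 rad or angle between the x axis of column2 and the y axis of pad2, either way round below 0.26 rad) and horizontal distance between column3 and pad3 below 0.012 m and z of column3 in the frame of pad3 between 0 and 0.006 m and (angle between the x axis of column3 and the x axis of pad3, either way round below 0.26 rad or angle between the x axis of column3 and the y axis of pad3, either way round below 0.26 rad) and horizontal distance between column4 and pad4 below 0.012 m and z of column4 in the frame of pad4 between 0 and 0.006 m and (angle between the x axis of column4 and the x axis of pad4, either way round below 0.26 rad or angle between the x axis of column4 and the y axis of pad4, either way round below 0.26 rad)) or (horizontal distance between bracket and pad4 below 0.15 m and horizontal distance between column1 and pad4 below 0.012 m and z of column1 in the frame of pad4 between 0 and 0.006 m and angle between each of column1, column2, column3, column4's own z axis and vertical below 0.1 rad and (angle between the x axis of column1 and the x axis of pad4, either way round below 0.26 rad or angle between the x axis of column1 and the y axis of pad4, either way round below 0.26 rad) and horizontal distance between column2 and pad3 below 0.012 m and z of column2 in the frame of pad3 between 0 and 0.006 m and (angle between the x axis of column2 and the x axis of pad3, either way round below 0.26 rad or angle between the x axis of column2 and the y axis of pad3, either way round below 0.26 rad) and horizontal distance between column3 and pad2 below 0.012 m and z of column3 in the frame of pad2 between 0 and 0.006 m and (angle between the x axis of column3 and the x axis of pad2, either way round below 0.26 rad or angle between the x axis of column3 and the y axis of pad2, either way round below 0.26 rad) and horizontal distance between column4 and pad1 below 0.012 m and z of column4 in the frame of pad1 between 0 and 0.006 m and (angle between the x axis of column4 and the x axis of pad1, either way round below 0.26 rad or angle between the x axis of column4 and the y axis of pad1, either way round below 0.26 rad))) and linear speed of each of column1, column2, column3, column4 below 0.02 m/s and angular speed of each of column1, column2, column3, column4 below 0.2 rad/s); the robot touches nothing.
It fails at once if a column is knocked over (tilts beyond 0.7 rad) (angle between any of column1, column2, column3, column4's own z axis and vertical above 0.7 rad).
It fails at once if the moisture meter is moved by more than 20 mm (distance of meter from where it was at the start of the episode above 0.02 m).
It also fails if it takes over 112 s, if anything falls off the work surface, if the arm or the gripper's body presses on something with over 40 N, if the wrist force passes 120 N, or if a joint passes its speed limit or range.

## Working session

There is one attempt and no reset: what is moved stays moved. The work goes in short steps, Python scripts to look and compute and a tool call to move; the robot and the scene stay as the last step left them, time stands still between calls to the robot, and variables do not carry over. Pictures are saved under pics/ and viewed, at most 14 in all, crops included, and the job is handed in when it is done.

Besides the shell and the picture viewer there is one more tool, called after "Call:" by a JSON object that holds its "op" and its "data", one argument or row to a line. carry_out: Moves the arm, as the interface text tells. Its arguments: {"type":"object","properties":{"commands":{"type":"array"},"newtons":{"type":"number"}},"required":["commands"]}

```bash
mkdir -p pics
cat > h.py <<'E'
import numpy as np, cv2
from cell import robot
from scipy.spatial.transform import Rotation as R
def snap(n,fn=None):
    p=robot.read_camera(n)
    if fn: cv2.imwrite('pics/'+fn,cv2.cvtColor(p['pixels'],cv2.COLOR_RGB2BGR))
    return p
def Twc(p,o=None):
    if 'view' in p: return np.linalg.inv(np.array(p['view']))
    T=np.eye(4);T[:3,:3]=R.from_euler('xyz',o['tool_rot']).as_matrix();T[:3,3]=o['tool_pos']
    return T@np.array(p['T_tool_cam'])
def ray(p,uv,o=None):
    K=np.array([[p['fx'],0,p['cx']],[0,p['fy'],p['cy']],[0,0,1]])
    s=cv2.undistortPoints(np.array(uv,float).reshape(-1,1,2),K,np.array([p['k1'],0,0,0.]))[:,0]
    T=Twc(p,o); d=np.c_[s[:,0],-s[:,1],-np.ones(len(s))]@T[:3,:3].T
    return T[:3,3],d
def toz(p,uv,z,o=None):
    c,d=ray(p,uv,o); t=(z-c[2])/d[:,2]; return (c+d*t[:,None])[:,:2]
def proj(p,X,o=None):
    V=np.linalg.inv(Twc(p,o)); X=np.atleast_2d(X)@V[:3,:3].T+V[:3,3]
    s=np.c_[X[:,0],-X[:,1]]/-X[:,2:]; s=s*(1+p['k1']*(s**2).sum(1,keepdims=True))
    return s*[p['fx'],p['fy']]+[p['cx'],p['cy']]
E
python3 - <<'E'
from h import *
np.set_printoptions(precision=3,suppress=True)
print(robot.observe())
for c in ['scene','top']:
    p=snap(c,c+'0.png'); print(c,Twc(p)[:3,3],p['fx'],p['k1'])
    for n in ['column1','column2','column3','column4','pad1','bracket','meter']:
        print(n,[(np.round(d['at']),round(d['p'],2)) for d in robot.find_in(p,n)],[(np.round(d['at']),round(d['p'],2)) for d in robot.tip_of(p,n)])
E
```

```text
{'time': 0.0, 'qpos': array([-1.467,  0.343,  1.525,  0.   ,  1.275, -0.146]), 'qvel': array([ 0.   , -0.002,  0.001,  0.001,  0.001,  0.   ]), 'joint_efforts': array([  0.001, -43.124, -24.422,   0.072,   0.056,  -0.   ]), 'tool_pos': array([ 0.13 , -0.508,  0.243]), 'tool_rot': array([-3.14, -0.  ,  0.25]), 'contact_force': array([0.573, 0.011, 1.209]), 'torque': array([ 0.039, -0.008, -0.034]), 'grip_force': 0.0, 'opening': 0.09226201205848587}
scene [1.108 0.736 0.786] 493.85655478489485 -0.05710832218427457
column1 [(array([265., 159.]), 0.82), (array([376., 227.]), 0.69), (array([377., 259.]), 0.68), (array([365., 295.]), 0.66), (array([338., 214.]), 0.63), (array([302., 184.]), 0.57)] [(array([374., 267.]), 0.86), (array([337., 231.]), 0.86), (array([380., 239.]), 0.84), (array([267., 175.]), 0.66), (array([308., 206.]), 0.58), (array([362., 304.]), 0.56)]
column2 [(array([265., 159.]), 0.82), (array([376., 227.]), 0.69), (array([377., 259.]), 0.68), (array([365., 295.]), 0.66), (array([338., 214.]), 0.63), (array([302., 184.]), 0.57)] [(array([374., 267.]), 0.86), (array([337
[... 2301 characters left out ...]
column4 [(array([348., 253.]), 0.91), (array([190., 267.]), 0.85), (array([226., 246.]), 0.82), (array([144., 198.]), 0.66)] [(array([148., 198.]), 0.95), (array([170., 238.]), 0.82), (array([228., 248.]), 0.74), (array([286., 251.]), 0.7), (array([344., 256.]), 0.65), (array([194., 269.]), 0.55), (array([408., 231.]), 0.41)]
pad1 [(array([293., 175.]), 0.85), (array([228., 178.]), 0.79), (array([262., 174.]), 0.74), (array([328., 169.]), 0.69)] [(array([294., 176.]), 0.95), (array([262., 174.]), 0.95), (array([327., 169.]), 0.87), (array([225., 178.]), 0.76)]
bracket [(array([355., 171.]), 0.82)] [(array([353., 168.]), 0.68)]
meter [(array([408., 227.]), 0.73)] [(array([407., 229.]), 0.79)]
```

View pics/scene0.png

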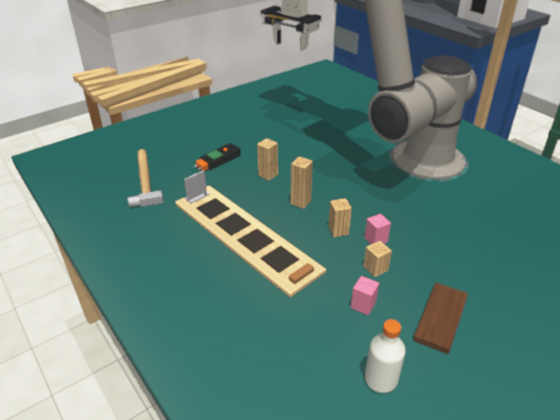

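View pics/top0.png

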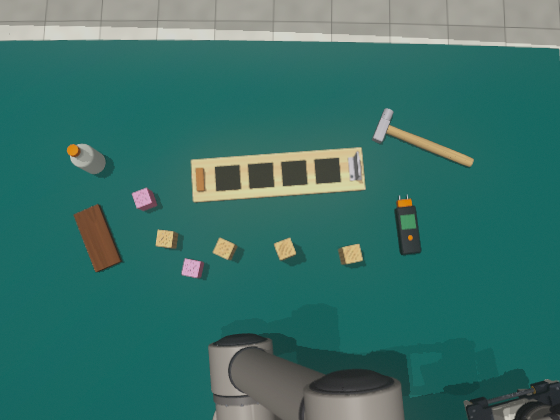

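The top view shows the columns at about (166,239), (225,249), (285,250) and (351,254). The pads run along row 174, with the bracket at the right-hand end (−y) near (355,168). The pink look-alikes are at (144,199) and (192,268). Next I'll fit boxes to the silhouettes in both views.

```bash
cat > fit.py <<'E'
from h import *
from scipy.optimize import minimize
np.set_printoptions(precision=4,suppress=True)
def mask(p):
    hsv=cv2.cvtColor(cv2.resize(p['pixels'],None,fx=4,fy=4,interpolation=cv2.INTER_CUBIC),cv2.COLOR_RGB2HSV)
    return cv2.inRange(hsv,(8,60,70),(28,220,255))
def box(x,y,a,h,z0=0,s=.02):
    c=np.array([[i,j] for i in(-s,s) for j in(-s,s)]); r=np.array([[np.cos(a),-np.sin(a)],[np.sin(a),np.cos(a)]])
    c=c@r.T+[x,y]; return np.r_[np.c_[c,[z0]*4],np.c_[c,[z0+h]*4]]
def cost(v,h,views,z0=0):
    t=0
    for p,m,o in views:
        q=proj(p,box(*v,h,z0),o)*4+1.5
        hull=cv2.convexHull(np.round(q*16).astype(np.int32))
        im=np.zeros_like(m); cv2.fillConvexPoly(im,hull,255,shift=4)
        k=cv2.dilate(im,np.ones((25,25),np.uint8))
        mm=cv2.bitwise_and(m,k)
        t+=cv2.countNonZero(cv2.bitwise_xor(mm,im))/cv2.countNonZero(im)
    return t/len(views)
def fit(x,y,h,views,z0=0):
    best=None
    for a in np.arange(0,1.57,.2):
        r=minimize(cost,[x,y,a],(h,views,z0),method='Nelder-Mead',options=dict(initial_simplex=[[x,y,a],[x+.015,y,a],[x,y+.015,a],[x,y,a+.2]],maxiter=120))
        if best is None or r.fun<best.fun: best=r
    return best.x,best.fun
E
python3 - <<'E'
from fit import *
T=snap('top');S=snap('scene')
v=[(p,mask(p),None) for p in(T,S)]
for uv in [(166,239),(225,249),(285,250),(351,254)]:
    for h in(.06,.082,.104,.126):
        x,y=toz(T,[uv],h)[0]
        r,f=fit(x,y,h,v); print(uv,h,r,round(f,3))
g=toz(T,[(225,178),(262,174),(294,176),(327,169)],.015);print(g)
# pads
gray=cv2.cvtColor(T['pixels'],cv2.COLOR_RGB2HSV)[...,2]; m=((gray<60)*255).astype(np.uint8)
big=cv2.resize(gray,None,fx=4,fy=4,interpolation=cv2.INTER_CUBIC)
roi=np.zeros_like(big);cv2.fillPoly(roi,[np.array([(205,160),(340,155),(345,190),(205,195)])*4],255)
m=((big<90)&(roi>0)).astype(np.uint8)
n,l,st,ce=cv2.connectedComponentsWithStats(m)
P=[]
for i in range(1,n):
    if st[i,4]>3000:
        c=toz(T,[(ce[i]-1.5)/4],.015)[0];P.append(c);print(st[i,4],ce[i]/4,c)
P=np.array(P);P=P[np.argsort(P[:,1])];d=P[-1]-P[0];print(d,np.hypot(*d)/3,np.arctan2(d[1],d[0]))
E
```

```text
(166, 239) 0.06 [0.4603 0.2278 1.4748] 0.091
(166, 239) 0.082 [ 0.4606  0.2279 -0.0904] 0.24
(166, 239) 0.104 [0.4599 0.2277 1.428 ] 0.346
(166, 239) 0.126 [ 0.4598  0.2277 -0.1415] 0.427
(225, 249) 0.06 [0.4384 0.0807 1.143 ] 0.113
(225, 249) 0.082 [0.4385 0.0798 1.125 ] 0.069
(225, 249) 0.104 [0.4388 0.0797 1.1267] 0.185
(225, 249) 0.126 [ 0.4385  0.0798 -0.4391] 0.275
(285, 250) 0.06 [ 0.4405 -0.0672  1.9894] 0.145
(285, 250) 0.082 [ 0.4399 -0.0677  0.4018] 0.109
(285, 250) 0.104 [ 0.4392 -0.0675  0.4032] 0.089
(285, 250) 0.126 [ 0.4387 -0.0673  0.437 ] 0.061
(351, 254) 0.06 [ 0.4307 -0.228   0.2299] 0.187
(351, 254) 0.082 [ 0.4307 -0.2278  1.8039] 0.126
(351, 254) 0.104 [ 0.43   -0.2257  1.8007] 0.072
(351, 254) 0.126 [ 0.4302 -0.2246  0.2512] 0.177
[[ 0.6189  0.0869]
 [ 0.6308 -0.0072]
 [ 0.627  -0.0887]
 [ 0.6466 -0.1725]]
8794 [327.5056 170.6507] [ 0.6433 -0.1728]
8769 [294.2274 173.1067] [ 0.6355 -0.0882]
8842 [260.998  175.5197] [ 0.6278 -0.0038]
8818 [227.7085 178.0024] [0.6199 0.081 ]
[-0.0234  0.2538] 0.08495033669079764 1.6627566658091713
```

Call:
{"op": "carry_out", "data": {
  "commands": [
    [[0.0454, -0.0391, 0], 0, 1],
    [[0.0454, -0.0391, 0], 0, 1],
    [[0.0454, -0.0391, 0], 0, 1],
    [[0.0454, -0.0391, 0], 0, 1],
    [[0.0454, -0.0391, 0], 0, 1],
    [[0.0454, -0.0391, 0], 0, 1],
    [[0.0454, -0.0391, 0], 0, 1],
    [[0.0454, -0.0391, 0], 0, 1],
    [[0.0454, -0.0391, 0], 0, 1],
    [[0, 0, 0], -0.174, 1],
    [[0, 0, 0], -0.174, 1],
    [[0, 0, 0], -0.174, 1],
    [[0, 0, 0], -0.174, 1],
    [[0, 0, 0], -0.174, 1],
    [[0, 0, 0], -0.174, 1],
    [[0, 0, 0], -0.174, 1],
    [[0, 0, 0], -0.174, 1],
    [[0, 0, 0], -0.174, 1],
    [[0, 0, 0], -0.174, 1],
    [[0, 0, 0], 0, 1]
  ]
}}

```text
time: 4.1
tool_pos: [0.4387, -0.0667, 0.2438]
tool_rot: [3.142, 0.0, 1.988]
contact_force: [0.2, 0.6, 0.4]
opening: 0.092
grip_force: 0.0
```

```bash
cat > go.py <<'E'
import sys
from fit import *
def delta(x,y,yaw,o=None):
    o=o or robot.observe(); p=np.array(o['tool_pos']); th=o['tool_rot'][2]
    if abs(abs(o['tool_rot'][0])-np.pi)>.3: print('rot',o['tool_rot'])
    d=np.array([x,y])-p[:2]; w=(yaw-th+np.pi/2)%np.pi-np.pi/2
    f=lambda t:(d@[np.cos(t),np.sin(t)], d@[np.sin(t),-np.cos(t)])
    print('t',o['time'],'pos',p,'rot',o['tool_rot'],'open',o['opening'],'F',o['contact_force'])
    print('turn',-w,'shift before turn',np.array(f(th)),'after turn',np.array(f(th+w)))
if __name__=='__main__': delta(*map(float,sys.argv[1:4]))
E
python3 - <<'E'
from go import *
delta(.4387,-.067,1.99)
o=robot.observe();W=snap('wrist','w1.png')
r,f=fit(.4387,-.067,.126,[(W,mask(W),o)]);print(r,f,proj(W,box(.4387,-.067,.42,.126),o))
print(np.array(W['T_tool_cam']))
E
```

```text
t 4.1 pos [ 0.4387 -0.0667  0.2438] rot [3.1415 0.0002 1.9883] open 0.09199431277854293 F [0.1586 0.6436 0.4239]
turn -0.0017198348928544327 shift before turn [-0.0002 -0.0001] after turn [-0.0002 -0.0001]
[ 0.4393 -0.0639  0.3823] 0.03454872833670943 [[258.4479 196.2207]
 [257.8017 160.303 ]
 [294.4867 196.1234]
 [294.9147 160.2019]
 [250.5803 237.5684]
 [249.271  187.1956]
 [302.2158 237.4305]
 [303.201  187.0495]]
[[-0.0001  0.9554  0.2954  0.0809]
 [ 1.      0.0003 -0.0005  0.0001]
 [-0.0006  0.2954 -0.9554 -0.1418]
 [ 0.      0.      0.      1.    ]]
```

View pics/w1.png

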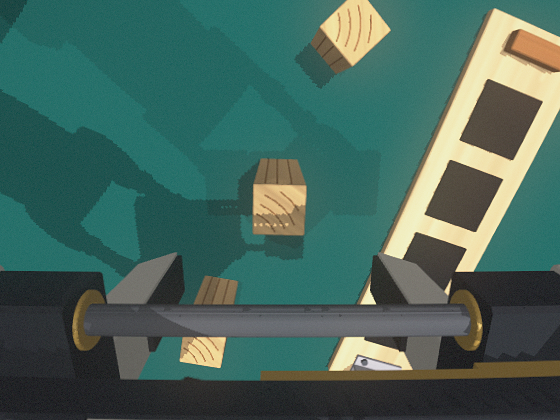

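The wrist view shows column4 (top face about cols 253–306, rows 185–235) centred between the fingers and aligned with them. I'll descend and grip.

Call:
{"op": "carry_out", "data": {
  "commands": [
    [[0, 0, 0.025], 0, 1],
    [[0, 0, 0.025], 0, 1],
    [[0, 0, 0.025], 0, 1],
    [[0, 0, 0.025], 0, 1],
    [[0, 0, 0.025], 0, 1],
    [[0, 0, 0.02], 0, 1],
    [[0, 0, 0.01], 0, 1],
    [[0, 0, 0], 0, 0],
    [[0, 0, 0], 0, 0],
    [[0, 0, 0], 0, 0],
    [[0, 0, 0], 0, 0],
    [[0, 0, 0], 0, 0],
    [[0, 0, 0], 0, 0],
    [[0, 0, 0], 0, 0],
    [[0, 0, 0], 0, 0]
  ],
  "newtons": 20
}}

```text
time: 6.02
tool_pos: [0.4388, -0.0668, 0.0888]
tool_rot: [3.141, 0.0, 1.99]
contact_force: [0.5, -0.1, 2.7]
opening: 0.04
grip_force: 19.9
```

Call:
{"op": "carry_out", "data": {
  "commands": [
    [[0, 0, -0.02], 0, 0],
    [[0, 0, -0.03], 0, 0],
    [[0, 0, 0], 0.109, 0],
    [[0, 0, 0], 0.109, 0],
    [[0, 0, 0], 0.109, 0],
    [[0.0163, 0.0242, 0], 0, 0],
    [[0.0163, 0.0242, 0], 0, 0],
    [[0.0163, 0.0242, 0], 0, 0],
    [[0.0163, 0.0242, 0], 0, 0],
    [[0.0163, 0.0242, 0], 0, 0],
    [[0.0163, 0.0242, 0], 0, 0],
    [[0.0163, 0.0242, 0], 0, 0],
    [[0.0163, 0.0242, 0], 0, 0],
    [[0, 0, 0], 0, 0],
    [[0, 0, 0], 0, 0]
  ]
}}

```text
time: 7.9
tool_pos: [0.6187, 0.0806, 0.138]
tool_rot: [-3.14, 0.0, 1.663]
contact_force: [-0.7, -0.0, -1.5]
opening: 0.0399
grip_force: 19.9
```

```bash
cat > chk.py <<'E'
import sys
from go import *
# x y h z0 : where is the column now by scene+top
x,y,h,z0=map(float,sys.argv[1:5])
T=snap('top');S=snap('scene')
for n,p in(('top',T),('scene',S)): print(n,fit(x,y,h,[(p,mask(p),None)],z0))
delta(x,y,1.663)
E
python3 chk.py .6199 .081 .126 .05
```

```text
top (array([0.6199, 0.081 , 0.    ]), np.float64(1.0))
scene (array([0.6242, 0.1022, 0.9018]), np.float64(0.3018306131451257))
t 8.0 pos [0.6188 0.0803 0.1385] rot [-3.1405  0.0002  1.6622] open 0.04009896349971192 F [ 0.5013  0.0109 -1.2439]
turn -0.0007866589438549898 shift before turn [0.0006 0.0012] after turn [0.0006 0.0012]
```

Call:
{"op": "carry_out", "data": {
  "commands": [
    [[0, 0.001, 0.012], 0, 0],
    [[0, 0, 0.012], 0, 0],
    [[0, 0, 0.008], 0, 0],
    [[0, 0, 0.002], 0, 0],
    [[0, 0, 0], 0, 0],
    [[0, 0, 0], 0, 1],
    [[0, 0, 0], 0, 1],
    [[0, 0, 0], 0, 1],
    [[0, 0, 0], 0, 1],
    [[0, 0, 0], 0, 1],
    [[0, 0, 0], 0, 1],
    [[0, 0, -0.03], 0, 1],
    [[0, 0, -0.05], 0, 1],
    [[0, 0, -0.05], 0, 1],
    [[0, 0, -0.02], 0, 1],
    [[0, 0, 0], 0, 1]
  ]
}}

```text
time: 10.0
tool_pos: [0.6212, 0.081, 0.2565]
tool_rot: [3.138, 0.0, 1.663]
contact_force: [-0.6, -0.3, -1.1]
opening: 0.0917
grip_force: 0.0
```

Run:
```python
from go import *
delta(.430,-.226,.24+np.pi/2)
o=robot.observe();W=snap('wrist','w2.png')
print(proj(W,box(.6199,.081,.092,.126,.015),o)[4:],proj(W,[[.6199,.081,.015],[.6278,-.0038,.015]],o))
```

```text
t 10.0 pos [0.6212 0.081  0.2565] rot [3.1377 0.0004 1.6628] open 0.09173048672097481 F [-0.5659 -0.3131 -1.1282]
turn -0.1479501595971382 shift before turn [-0.2882 -0.2186] after turn [-0.2528 -0.2587]
[[248.5718 238.2689]
 [247.3    187.4757]
 [300.6358 238.1822]
 [301.6985 187.4144]] [[274.7483 178.6345]
 [274.9464 250.9337]]
```

View pics/w2.png

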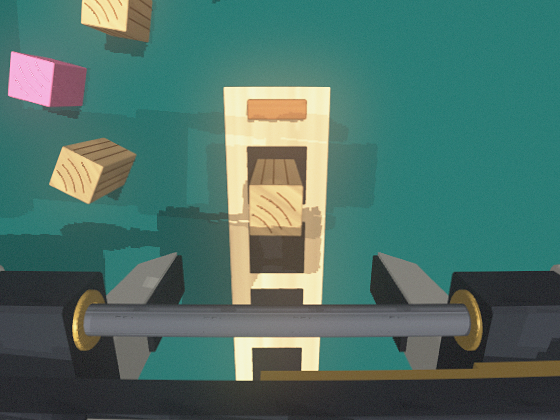

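The wrist view shows column4 standing on the end pad. Its top face spans cols 250–302, rows 185–235, within about 3 px of the ideal. Column3 is next.

Call:
{"op": "carry_out", "data": {
  "commands": [
    [[0, 0, 0], -0.148, 1],
    [[-0.0361, -0.037, 0], 0, 1],
    [[-0.0361, -0.037, 0], 0, 1],
    [[-0.0361, -0.037, 0], 0, 1],
    [[-0.0361, -0.037, 0], 0, 1],
    [[-0.0361, -0.037, 0], 0, 1],
    [[-0.0361, -0.037, 0], 0, 1],
    [[-0.0361, -0.037, 0], 0, 1],
    [[0, 0, 0], 0, 1],
    [[0, 0, 0], 0, 1]
  ]
}}

```text
time: 11.3
tool_pos: [0.4288, -0.2255, 0.2536]
tool_rot: [-3.141, -0.002, 1.81]
contact_force: [-0.0, -0.3, -0.2]
opening: 0.0916
grip_force: 0.0
```

Run:
```python
from go import *
o=robot.observe();W=snap('wrist','w3.png')
r,f=fit(.43,-.226,.104,[(W,mask(W),o)]);print(r,f)
delta(.430,-.226,.24+np.pi/2,o)
```

```text
[ 0.4316 -0.222   1.7949] 0.029573317182180824
t 11.3 pos [ 0.4288 -0.2255  0.2536] rot [-3.1405 -0.002   1.8101] open 0.09161691861593176 F [-0.0025 -0.2957 -0.2085]
turn -0.0007240476519503325 shift before turn [-0.0008  0.001 ] after turn [-0.0008  0.001 ]
```

Call:
{"op": "carry_out", "data": {
  "commands": [
    [[0.002, 0.002, 0.03], 0, 1],
    [[0, 0, 0.03], 0, 1],
    [[0, 0, 0.03], 0, 1],
    [[0, 0, 0.03], 0, 1],
    [[0, 0, 0.03], 0, 1],
    [[0, 0, 0.023], 0, 1],
    [[0, 0, 0.011], 0, 1],
    [[0, 0, 0], 0, 0],
    [[0, 0, 0], 0, 0],
    [[0, 0, 0], 0, 0],
    [[0, 0, 0], 0, 0],
    [[0, 0, 0], 0, 0],
    [[0, 0, 0], 0, 0],
    [[0, 0, 0], 0, 0],
    [[0, 0, -0.02], 0, 0],
    [[0, 0, -0.03], 0, 0],
    [[0, 0, 0], 0, 0]
  ]
}}

```text
time: 13.48
tool_pos: [0.4315, -0.2243, 0.1223]
tool_rot: [3.139, 0.003, 1.811]
contact_force: [0.1, 0.1, -0.4]
opening: 0.0398
grip_force: 20.0
```

```bash
python3 go.py .6278 -.0038 1.663
```

```text
t 13.475 pos [ 0.4315 -0.2243  0.1223] rot [3.1391 0.0032 1.8108] open 0.03982886544568122 F [ 0.094   0.0555 -0.3549]
turn 0.14781075853164238 shift before turn [0.1675 0.2431] after turn [0.2015 0.2158]
```

Call:
{"op": "carry_out", "data": {
  "commands": [
    [[0, 0, 0], 0.148, 0],
    [[0.0252, 0.027, 0], 0, 0],
    [[0.0252, 0.027, 0], 0, 0],
    [[0.0252, 0.027, 0], 0, 0],
    [[0.0252, 0.027, 0], 0, 0],
    [[0.0252, 0.027, 0], 0, 0],
    [[0.0252, 0.027, 0], 0, 0],
    [[0.0252, 0.027, 0], 0, 0],
    [[0.0252, 0.027, 0], 0, 0],
    [[0, 0, 0], 0, 0],
    [[0, 0, 0], 0, 0]
  ]
}}

```text
time: 14.85
tool_pos: [0.626, -0.0033, 0.1193]
tool_rot: [-3.139, -0.0, 1.663]
contact_force: [-0.9, 0.1, -1.3]
opening: 0.04
grip_force: 20.0
```

```bash
python3 go.py .6278 -.0038 1.663
```

```text
t 14.85 pos [ 0.626  -0.0033  0.1193] rot [-3.139  -0.0001  1.663 ] open 0.039972514987721586 F [-0.9086  0.0715 -1.2914]
turn 3.6656823301450814e-05 shift before turn [-0.0007  0.0017] after turn [-0.0007  0.0017]
```

Lower 34 mm, release, retreat.

Call:
{"op": "carry_out", "data": {
  "commands": [
    [[0, 0.001, 0.012], 0, 0],
    [[0, 0, 0.012], 0, 0],
    [[0, 0, 0.008], 0, 0],
    [[0, 0, 0.002], 0, 0],
    [[0, 0, 0], 0, 0],
    [[0, 0, 0], 0, 1],
    [[0, 0, 0], 0, 1],
    [[0, 0, 0], 0, 1],
    [[0, 0, 0], 0, 1],
    [[0, 0, 0], 0, 1],
    [[0, 0, 0], 0, 1],
    [[0, 0, -0.03], 0, 1],
    [[0, 0, -0.05], 0, 1],
    [[0, 0, -0.05], 0, 1],
    [[0, 0, -0.03], 0, 1],
    [[0, 0, 0], 0, 1]
  ]
}}

```text
time: 16.85
tool_pos: [0.6291, -0.0031, 0.2496]
tool_rot: [3.136, 0.001, 1.663]
contact_force: [-0.4, 0.8, -0.9]
opening: 0.0921
grip_force: 0.0
```

```bash
python3 go.py .4385 .080 1.128
```

```text
t 16.85 pos [ 0.6291 -0.0031  0.2496] rot [3.1359 0.0014 1.6628] open 0.09209077469541042 F [-0.3551  0.8352 -0.8831]
turn 0.5348379435272437 shift before turn [ 0.1002 -0.1822] after turn [-0.0066 -0.2078]
```

Call:
{"op": "carry_out", "data": {
  "commands": [
    [[0, 0, 0], 0.178, 1],
    [[0, 0, 0], 0.178, 1],
    [[0, 0, 0], 0.178, 1],
    [[-0.0011, -0.0346, 0], 0, 1],
    [[-0.0011, -0.0346, 0], 0, 1],
    [[-0.0011, -0.0346, 0], 0, 1],
    [[-0.0011, -0.0346, 0], 0, 1],
    [[-0.0011, -0.0346, 0], 0, 1],
    [[-0.0011, -0.0346, 0], 0, 1],
    [[0, 0, 0], 0, 1],
    [[0, 0, 0], 0, 1]
  ]
}}

```text
time: 18.23
tool_pos: [0.4379, 0.0798, 0.2461]
tool_rot: [-3.141, 0.0, 1.129]
contact_force: [-1.0, 0.8, -0.1]
opening: 0.0919
grip_force: 0.0
```

Run:
```python
from go import *
o=robot.observe();W=snap('wrist')
r,f=fit(.4385,.08,.082,[(W,mask(W),o)]);print(r,f)
delta(.439,.081,1.128,o)
```

```text
[0.4393 0.082  1.1726] 0.032115988953433004
t 18.225 pos [0.4379 0.0798 0.2461] rot [-3.1413  0.0004  1.1289] open 0.09185517666396387 F [-0.9929  0.83   -0.1153]
turn 0.0008776000147792118 shift before turn [0.0016 0.0005] after turn [0.0016 0.0005]
```

Call:
{"op": "carry_out", "data": {
  "commands": [
    [[0.0015, 0.001, 0.03], 0, 1],
    [[0, 0, 0.03], 0, 1],
    [[0, 0, 0.03], 0, 1],
    [[0, 0, 0.03], 0, 1],
    [[0, 0, 0.03], 0, 1],
    [[0, 0, 0.03], 0, 1],
    [[0, 0, 0.016], 0, 1],
    [[0, 0, 0], 0, 0],
    [[0, 0, 0], 0, 0],
    [[0, 0, 0], 0, 0],
    [[0, 0, 0], 0, 0],
    [[0, 0, 0], 0, 0],
    [[0, 0, 0], 0, 0],
    [[0, 0, 0], 0, 0],
    [[0, 0, -0.02], 0, 0],
    [[0, 0, -0.03], 0, 0],
    [[0, 0, 0], 0, 0],
    [[0, 0, 0], -0.178, 0],
    [[0, 0, 0], -0.178, 0],
    [[0, 0, 0], -0.178, 0]
  ]
}}

```text
time: 20.78
tool_pos: [0.4384, 0.0808, 0.0996]
tool_rot: [-3.14, -0.0, 1.669]
contact_force: [0.7, -0.3, -1.2]
opening: 0.0404
grip_force: 19.7
```

```bash
python3 go.py .6355 -.0882 1.663
```

```text
t 20.775 pos [0.4384 0.0808 0.0996] rot [-3.1398 -0.      1.6687] open 0.040383788796560315 F [ 0.6698 -0.3392 -1.2216]
turn 0.0056822980690054425 shift before turn [-0.1874  0.1796] after turn [-0.1864  0.1807]
```

Call:
{"op": "carry_out", "data": {
  "commands": [
    [[-0.0312, 0, 0], 0, 0],
    [[-0.0312, 0, 0], 0, 0],
    [[-0.0312, 0, 0], 0, 0],
    [[-0.0312, 0, 0], 0, 0],
    [[-0.0312, 0, 0], 0, 0],
    [[-0.0312, 0, 0], 0, 0],
    [[0, 0.0258, 0], 0, 0],
    [[0, 0.0258, 0], 0, 0],
    [[0, 0.0258, 0], 0, 0],
    [[0, 0.0258, 0], 0, 0],
    [[0, 0.0258, 0], 0, 0],
    [[0, 0.0258, 0], 0, 0],
    [[0, 0.0258, 0], 0, 0],
    [[0, 0, 0], 0, 0],
    [[0, 0, 0], 0, 0]
  ]
}}

```text
time: 22.65
tool_pos: [0.6349, -0.0888, 0.0993]
tool_rot: [-3.139, -0.001, 1.663]
contact_force: [0.4, 0.0, -1.4]
opening: 0.04
grip_force: 19.7
```

```bash
python3 go.py .6355 -.0882 1.663
```

```text
t 22.65 pos [ 0.6349 -0.0888  0.0993] rot [-3.1389 -0.0007  1.6629] open 0.04000634888079798 F [ 0.3679  0.0032 -1.36  ]
turn -9.110677399970513e-05 shift before turn [0.0006 0.0006] after turn [0.0006 0.0006]
```

Call:
{"op": "carry_out", "data": {
  "commands": [
    [[0, 0, 0.012], 0, 0],
    [[0, 0, 0.012], 0, 0],
    [[0, 0, 0.008], 0, 0],
    [[0, 0, 0.002], 0, 0],
    [[0, 0, 0], 0, 0],
    [[0, 0, 0], 0, 1],
    [[0, 0, 0], 0, 1],
    [[0, 0, 0], 0, 1],
    [[0, 0, 0], 0, 1],
    [[0, 0, 0], 0, 1],
    [[0, 0, 0], 0, 1],
    [[0, 0, -0.03], 0, 1],
    [[0, 0, -0.05], 0, 1],
    [[0, 0, -0.05], 0, 1],
    [[0, 0, -0.05], 0, 1],
    [[0, 0, 0], 0, 1]
  ]
}}

```text
time: 24.65
tool_pos: [0.638, -0.0894, 0.2519]
tool_rot: [3.133, 0.003, 1.663]
contact_force: [0.9, 0.6, 0.2]
opening: 0.0919
grip_force: 0.0
```

```bash
python3 go.py .4605 .2285 1.475
```

```text
t 24.65 pos [ 0.638  -0.0894  0.2519] rot [3.1325 0.0034 1.6629] open 0.09188213537891218 F [0.869  0.5651 0.1912]
turn 0.18787749095992146 shift before turn [ 0.3329 -0.1475] after turn [ 0.2995 -0.2071]
```

Call:
{"op": "carry_out", "data": {
  "commands": [
    [[0, 0, 0], 0.094, 1],
    [[0, 0, 0], 0.094, 1],
    [[0.0333, -0.023, 0], 0, 1],
    [[0.0333, -0.023, 0], 0, 1],
    [[0.0333, -0.023, 0], 0, 1],
    [[0.0333, -0.023, 0], 0, 1],
    [[0.0333, -0.023, 0], 0, 1],
    [[0.0333, -0.023, 0], 0, 1],
    [[0.0333, -0.023, 0], 0, 1],
    [[0.0333, -0.023, 0], 0, 1],
    [[0.0333, -0.023, 0], 0, 1],
    [[0, 0, 0], 0, 1],
    [[0, 0, 0], 0, 1]
  ]
}}

```text
time: 26.28
tool_pos: [0.4588, 0.2288, 0.246]
tool_rot: [-3.141, 0.001, 1.475]
contact_force: [-0.5, -0.3, -0.1]
opening: 0.092
grip_force: 0.0
```

Run:
```python
from go import *
o=robot.observe();W=snap('wrist','w5.png')
r,f=fit(.4605,.228,.06,[(W,mask(W),o)]);print(r,f)
delta(.4605,.2285,1.475,o)
```

```text
[ 0.4611  0.2298 -0.0952] 0.024762395511279057
t 26.275 pos [0.4588 0.2288 0.246 ] rot [-3.1408  0.0009  1.4752] open 0.09198125153225965 F [-0.4588 -0.294  -0.1121]
turn 0.00024110205858152156 shift before turn [-0.0002  0.0018] after turn [-0.0002  0.0018]
```

View pics/w5.png

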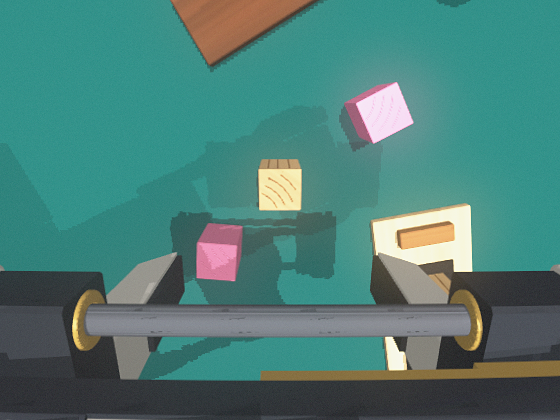

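The wrist view shows column1 at about (280,185). The pink blocks at (220,252) and (380,112) are clear of the finger paths.

Call:
{"op": "carry_out", "data": {
  "commands": [
    [[0, 0.002, 0.03], 0, 1],
    [[0, 0, 0.03], 0, 1],
    [[0, 0, 0.03], 0, 1],
    [[0, 0, 0.03], 0, 1],
    [[0, 0, 0.03], 0, 1],
    [[0, 0, 0.03], 0, 1],
    [[0, 0, 0.018], 0, 1],
    [[0, 0, 0.01], 0, 1],
    [[0, 0, 0], 0, 0],
    [[0, 0, 0], 0, 0],
    [[0, 0, 0], 0, 0],
    [[0, 0, 0], 0, 0],
    [[0, 0, 0], 0, 0],
    [[0, 0, 0], 0, 0],
    [[0, 0, 0], 0, 0],
    [[0, 0, -0.03], 0, 0],
    [[0, 0, -0.05], 0, 0],
    [[0, 0, 0], -0.094, 0],
    [[0, 0, 0], -0.094, 0]
  ]
}}

```text
time: 28.7
tool_pos: [0.4609, 0.229, 0.1193]
tool_rot: [3.141, -0.0, 1.666]
contact_force: [0.1, -0.3, -0.4]
opening: 0.0399
grip_force: 20.0
```

```bash
python3 go.py .6433 -.1728 1.663
```

```text
t 28.7 pos [0.4609 0.229  0.1193] rot [ 3.1405 -0.0001  1.666 ] open 0.03985437026476886 F [ 0.0896 -0.3497 -0.3555]
turn 0.0029840707836823466 shift before turn [-0.4174  0.1433] after turn [-0.4169  0.1446]
```

Call:
{"op": "carry_out", "data": {
  "commands": [
    [[-0.0417, 0, 0], 0, 0],
    [[-0.0417, 0, 0], 0, 0],
    [[-0.0417, 0, 0], 0, 0],
    [[-0.0417, 0, 0], 0, 0],
    [[-0.0417, 0, 0], 0, 0],
    [[-0.0417, 0, 0], 0, 0],
    [[-0.0417, 0, 0], 0, 0],
    [[-0.0417, 0, 0], 0, 0],
    [[-0.0417, 0, 0], 0, 0],
    [[-0.0417, 0, 0], 0, 0],
    [[0, 0.0241, 0], 0, 0],
    [[0, 0.0241, 0], 0, 0],
    [[0, 0.0241, 0], 0, 0],
    [[0, 0.0241, 0], 0, 0],
    [[0, 0.0241, 0], 0, 0],
    [[0, 0.0241, 0], 0, 0],
    [[0, 0, 0], 0, 0],
    [[0, 0, 0], 0, 0]
  ]
}}

```text
time: 30.95
tool_pos: [0.6422, -0.1729, 0.1182]
tool_rot: [-3.14, -0.0, 1.663]
contact_force: [-0.0, -0.1, -0.5]
opening: 0.0403
grip_force: 20.0
```

```bash
python3 go.py .6433 -.1728 1.663
```

```text
t 30.95 pos [ 0.6422 -0.1729  0.1182] rot [-3.14   -0.0005  1.6628] open 0.04027962332934922 F [-0.0251 -0.0592 -0.5322]
turn -0.00016327647134550816 shift before turn [-0.      0.0011] after turn [-0.      0.0011]
```

Call:
{"op": "carry_out", "data": {
  "commands": [
    [[0, 0.001, 0.025], 0, 0],
    [[0, 0, 0.02], 0, 0],
    [[0, 0, 0.012], 0, 0],
    [[0, 0, 0.005], 0, 0],
    [[0, 0, 0.002], 0, 0],
    [[0, 0, 0], 0, 0],
    [[0, 0, 0], 0, 1],
    [[0, 0, 0], 0, 1],
    [[0, 0, 0], 0, 1],
    [[0, 0, 0], 0, 1],
    [[0, 0, 0], 0, 1],
    [[0, 0, 0], 0, 1],
    [[0, 0, -0.03], 0, 1],
    [[0, 0, -0.05], 0, 1],
    [[0, 0, -0.06], 0, 1],
    [[0, 0, -0.06], 0, 1],
    [[0, 0, 0], 0, 1]
  ]
}}

```text
time: 33.08
tool_pos: [0.6461, -0.1736, 0.2614]
tool_rot: [3.131, 0.005, 1.663]
contact_force: [-0.4, 0.1, -0.7]
opening: 0.0919
grip_force: 0.0
```

Call:
{"op": "carry_out", "data": {
  "commands": [
    [[0, -0.045, 0], 0, 1],
    [[0, -0.045, 0], 0, 1],
    [[-0.05, -0.02, 0], 0, 1],
    [[-0.05, -0.02, 0], 0, 1],
    [[-0.05, -0.02, 0], 0, 1],
    [[-0.05, -0.03, 0], 0, 1],
    [[-0.05, -0.04, 0], 0, 1],
    [[-0.05, -0.04, 0], 0, 1],
    [[0, 0, 0], 0, 1],
    [[0, 0, 0], 0, 1]
  ]
}}

```text
time: 34.33
tool_pos: [0.4143, -0.4924, 0.2536]
tool_rot: [-3.141, -0.002, 1.662]
contact_force: [-0.2, 1.3, 0.6]
opening: 0.0918
grip_force: 0.0
```

Run:
```python
from go import *
T=snap('top','t9.png');S=snap('scene')
a=cv2.cvtColor(T['pixels'],cv2.COLOR_RGB2BGR)[130:230,170:390];b=cv2.cvtColor(S['pixels'],cv2.COLOR_RGB2BGR)[140:300,150:350]
# overlay of the expected boxes
def ov(p,x0,y0,c,k):
    c=cv2.resize(c,None,fx=k,fy=k,interpolation=cv2.INTER_CUBIC)
    for x,y,h in((.6433,-.1728,.06),(.6355,-.0882,.082),(.6278,-.0038,.104),(.6199,.081,.126)):
        q=(proj(p,box(x,y,.092,h,.015))-[x0,y0])*k
        for s in(q[:4],q[4:]): cv2.polylines(c,[s[[0,1,3,2]].astype(int)],True,(0,0,255),1)
    return c
A=ov(T,170,130,a,3);B=ov(S,150,140,b,3)
cv2.imwrite('pics/oA.png',A);cv2.imwrite('pics/oB.png',B)
print(robot.observe()['time'])
```

```text
34.425
```

View pics/oA.png

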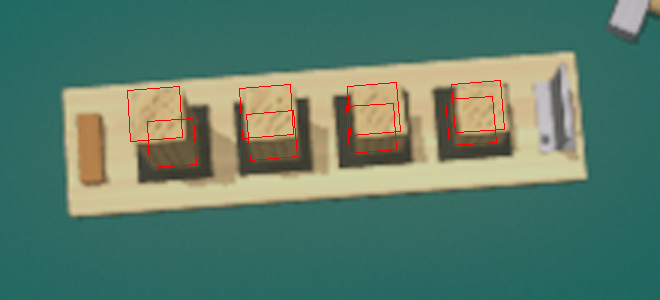

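View pics/oB.png

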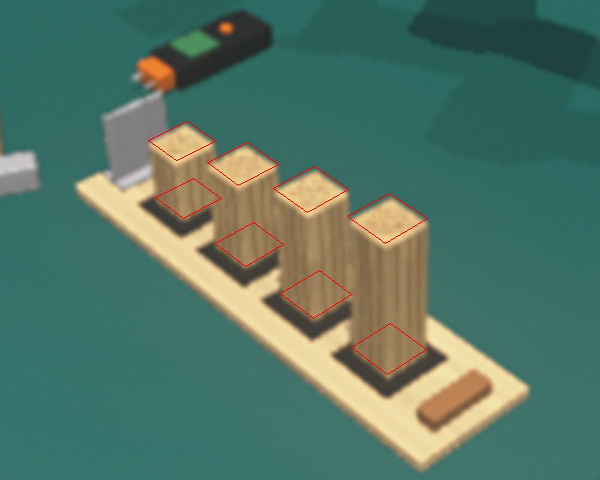

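The overlays show all four columns upright on their pads in the right order. Each is within about 4 mm of the expected position and square to the row, and the meter hasn't moved.

```bash
python3 -c "
from cell import robot
print(robot.hand_in())"
```

```text
the job is handed in; nothing more can be done
None
```

All four columns stand upright on their pads, shortest next to the steel bracket and tallest at the far end, each within about 4 mm of centre and square to the row; the meter was left alone and the job was handed in at about 34 s, with no verdict returned.

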